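Shut and lock the dust-filter box

TASK

Shut the lid of the grey dust-filter box gently, then push the sprung black wing stud on the lid in and turn it about a quarter turn clockwise until it locks and keeps the lid fully shut when you let go. How far in it must go has to be felt: the catch inside is fragile, so do not force the stud once it has come to its stop (over 20 N on the catch breaks it), and leave the other things on the bench undisturbed.

Things in the scene. Friction and masses are not known exactly. Their poses are not given: they have to be found in the camera images.
- housing: grey dust-filter box fixed to the bench, 220 (x) x 240 (y) x 146 high, open on top under the lid. Origin: centre of its underside; z up; its x points from the stud side towards the hinge side (a 60 mm round black outlet sticks out 50 mm on that side, 60 mm up).
- lid_hinge (a point): middle of the lid's hinge line, fixed to the box: at x +85, y 0, z +140 mm in the box's frame, same axes as the box. The hinge runs along the box's y.
- lid (a joint): lid angle (rad): 0 = fully shut, grows as it swings up; starts part open. The aluminium lid is a flat plate 226 wide (y), 6 thick, reaching 180 mm from the hinge line; its underside is in the plane of the hinge line. The hinge is stiff: the lid stays where it is left and takes 1 to 6 N at its free edge to move.
- lid_edge (a point): middle of the lid's free edge, on its outer face, 180 mm from the hinge line; moves with the lid.
- stud_grip (a point): centre of the stud's black wing, an upright bar 30 long (its x), 10 thick (its y), 28 high; z along the stud axis, away from the lid. Axis square to the lid, 150 mm from the hinge line, midway across. Not pushed in, this point is 36 mm above the lid's outer face and the wing's lower end 22 mm above it. Unturned, the wing points along the box's x.
- stud_push (a joint): how far the stud is pushed in (m): 0 = out; spring 3 N rising to 9 N. With the lid shut it must go in 4 to 16 mm (differs each time, unseen) before it can turn; 1.2 mm deeper is a stop where force climbs steeply: over 20 N on the catch breaks it, 12 to 15 N in all on the tool is the stop. Turned home and let go it springs back 2.5 mm from where it could turn and stays, 1.5 to 13.5 mm in.
- stud (a joint): turn of the stud (rad): 0 = unturned, grows clockwise seen from above, mechanical end at 1.6. With the lid shut it turns only while pushed in far enough (else about 0.2 rad of play). The pin drops into its locking groove anywhere past about 1.3 rad and then cannot turn back; let go short of that it is not locked. Turning takes under 0.15 N m.
- stud_pin: steel cross pin of the stud, 26 long, 4 thick, under the lid and hidden when it is shut; parallel to the wing's length, 60 mm below the wing's centre. Origin at its middle; x along the pin, z along the stud axis.
- glue_jar: bystander, loose: jar with a white cap, 72 across, 100 high; origin under its centre (mm)
- sanding_block: bystander, loose: cork sanding block 110 x 60 x 35; origin under its centre (mm)
- neck_block: bystander, loose: dark wooden block 150 x 55 x 50; origin under its centre (mm)
- flat_brush: bystander, loose: flat brush lying on the bench; origin under it (mm)
- screwdriver: bystander, loose: screwdriver lying on the bench; origin under it (mm)
- mug: bystander, loose: steel cup 72 across, 90 high; origin under its centre (mm)
- bridge_blank: bystander, loose: flat light wooden strip 170 x 30 x 12; origin under its centre (mm)

How it is judged:
By the outcome, as a careful person would: the job done as asked, in the order asked, and still so for the second after the job is handed in, with the robot touching nothing.
It also fails if it takes over 67 s, if anything falls off the work surface, if the arm or the gripper's body presses on something with over 40 N, if the wrist force passes 120 N, or if a joint passes its speed limit or range.

ROBOT

A 6-joint arm with a two-finger parallel gripper is mounted at the origin on the work surface. World frame = base frame: x ahead of the robot, y to its left, z up, the work surface at z = 0. Lengths are in m, angles in rad, forces in N, time in s.
With the tool pointing down it reaches from about 0.425 to 0.95 m from the base axis. Payload 3.5 kg.
Tool frame: the origin (TCP) lies midway between the tips of the shut fingers; the grasp point (between the pads) lies 19 mm behind it; x points along the fingers, y is the direction in which the jaws open and shut, and the axes are right-handed (so a half turn about x gives the same grasp; the last joint's range is limited). The gripper opens to 85 mm and grips with 20 to 120 N. Pads are 22 mm wide; open, the fingers measure 114 mm over their backs; the gripper's body (76 mm by 85 mm) begins 54 mm behind the grasp point. The pads swing forward as they close: fully open they stand 13 mm farther back than shut.
Start: joints at [-1.434, 0.286, 1.577, -0, 1.279, -0.15], TCP at [0.191, -0.647, 0.231] pointing down, gripper open.
Joint ranges: [-2.77, 2.77], [-0.9, 2.22], [0.21, 2.48], [-1.53, 4.67], [0.24, 2.81], [-2.84, 2.84]. Speed limits (rad/s): [2.79, 2.79, 3.14, 3.14, 3.14, 3.14].

INTERFACE

Orientations are given as a unit quaternion [x, y, z, w].
In Python, from plant import ctrl, vision gives the robot as it stands. The module is installed in compiled form; this text tells all that it offers.
- The arm moves only by the tool play_rows, never from a script. Its arguments are lists of equal length, an entry for each row: "claw": the closure in counts, from 0 (fully open) to 255 (shut); "travel": the shift along the tool's x, y, z in m, a list of three; "dr": the turn, a rotation vector about the tool's x, y, z in rad, a list of three. In form: {"claw": [claw, ...], "travel": [[tx, ty, tz], ...], "dr": [[wx, wy, wz], ...]}. A call has 1 to 20 rows; each row is the pose to reach, as a shift and turn from the pose measured when the call began, along the tool's axes at that moment; what a row does not reach only later rows make up. A row lasts 1/10 s, in which the tool goes at most 50 mm and 8.59 degrees, less where a joint would pass 70% of its speed; a pose out of reach is approached as far as the arm can. A call with a gripper value outside its range is refused whole. The fingers move at their own pace and stop on an object; "force" is the grip in N (left out, the last holds). Time passes only in rows, so rows that repeat a pose let the fingers close. It gives the time, the measured TCP pose, the force and the opening at its end, in the units of the state.
- ctrl.get_state(): the state, without advancing time (a new reading comes with each control period).
- vision.read_camera(name): name is "scene" or "top" or "wrist"; returns a dict with "img" (384x512x3 uint8, red, green, blue), "range_z" (384x512 float32, m along the optical axis (not along the pixel's ray), 0 where there is no reading), "K" (3x3 intrinsics, pixels), "world_to_cam" (4x4, takes a point from world to camera coordinates). Camera axes: x right, y up, looking along -z (the intrinsics and any distortion apply to the point x, -y, -z); pixel columns grow to the right and rows downward; lengths in m; the calibration is good to about 2 mm. A picture is of the moment at which its call begins.
- ctrl.sign_off(): hands the job in, once; it reports no verdict.
The state is a dict: "time": time; "qpos": joint angles; "dq": joint speeds; "joint_efforts": joint torques, N m; "eef_pos": TCP position; "tcp_rot": TCP orientation; "contact_force": force on the tool from outside, world axes, zero at the start; "wrist_torque": the same for the moment, N m; "opening": opening from 0.0 (shut) to 1.0 (fully open).
Only numpy, scipy, OpenCV 4.12 (cv2) and the standard library are available. Lean on these libraries where they do the work, as an engineer would, in place of code of your own. Each camera call takes 0.05 s, during which the arm holds its last target.

## Working session

There is one attempt and no reset: what is moved stays moved. The work goes in short steps, Python scripts to look and compute and a tool call to move; the robot and the scene stay as the last step left them, time stands still between calls to the robot, and variables do not carry over. Pictures are saved under pics/ and viewed, and the job is handed in when it is done.

Besides the shell and the picture viewer there is one more tool, called by a JSON object that holds its "name" and its "arguments". play_rows: Moves the arm, as the interface text tells. Its arguments: {"type":"object","properties":{"claw":{"type":"array","items":{"type":"number"}},"travel":{"type":"array","items":{"type":"array","items":{"type":"number"}}},"dr":{"type":"array","items":{"type":"array","items":{"type":"number"}}},"force":{"type":"number"}},"required":["claw","travel","dr"]}

```bash
mkdir -p pics; python3 - <<'E'
from plant import ctrl, vision
import cv2,json
s=ctrl.get_state();print({k:(v if not hasattr(v,'tolist') else v.tolist()) for k,v in s.items()})
for n in ["scene","top","wrist"]:
    c=vision.read_camera(n);cv2.imwrite(f"pics/{n}0.png",c["img"][:,:,::-1]);print(n,c["K"].tolist(),c["world_to_cam"].round(4).tolist())
E
```

```text
{'time': 0.0, 'qpos': [-1.433998821681337, 0.28719791821690493, 1.5782008894566941, 7.423141417489787e-06, 1.2786302283144744, -0.14997641283157173], 'dq': [-0.0016004766896829494, -0.0017614483736360749, -0.0019396993612541336, -5.8147576849545355e-05, -0.0007456107861302515, 3.843897652001612e-05], 'joint_efforts': [-0.0022313099907478318, -40.59847354888916, -29.262508749961853, -0.0002623014006530866, 0.005916489899391308, 6.041123015165795e-06], 'eef_pos': [0.19088239113686647, -0.6467445510156266, 0.22991276292140683], 'tcp_rot': [0.6998580101842029, 0.10190335130319926, -0.6998416335131286, 0.10018063972574957], 'contact_force': [-0.03337076984764458, -0.4923707320422046, 0.18126947502015048], 'wrist_torque': [-0.005507467089335878, 0.023150090687816212, 0.0003885171238222369], 'opening': 0.9970835154678325}
scene [[385.08366371393026, 0.0, 255.91630504440104], [0.0, 385.08366371393026, 193.81366352630116], [0.0, 0.0, 1.0]] [[0.1697, 0.9852, 0.0252, -0.0646], [-0.5292, 0.0696, 0.8456, 0.1621], [0.8313, -0.1568, 0.5332, -1.7287], [0.0, 0.0, 0.0, 1.0]]
top [[399.6650072093369, 0.0, 255.96999987598028], [0.0, 399.6650072093369, 199.43403725152695], [0.0, 0.0, 1.0]] [[0.0162, -0.9999, -0.0004, -0.0196], [0.9908, 0.016, 0.1343, -0.5078], [-0.1343, -0.0026, 0.9909, -1.5031], [0.0, 0.0, 0.0, 1.0]]
wrist [[265.43429025034334, 0.0, 255.94919135230592], [0.0, 265.43429025034334, 193.50539441923007], [0.0, 0.0, 1.0]] [[0.2833, -0.959, -0.0014, -0.6742], [0.9088, 0.269, -0.319, 0.0418], [0.3063, 0.0891, 0.9478, -0.3797], [0.0, 0.0, 0.0, 1.0]]
```

View pics/scene0.png

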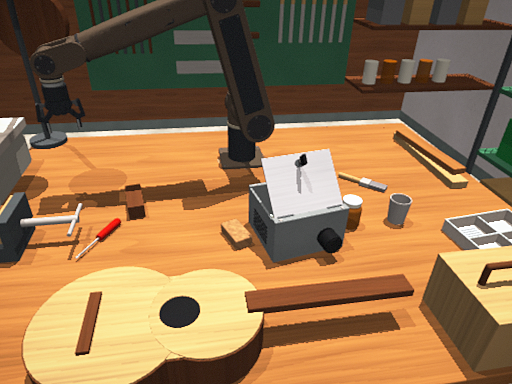

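View pics/top0.png

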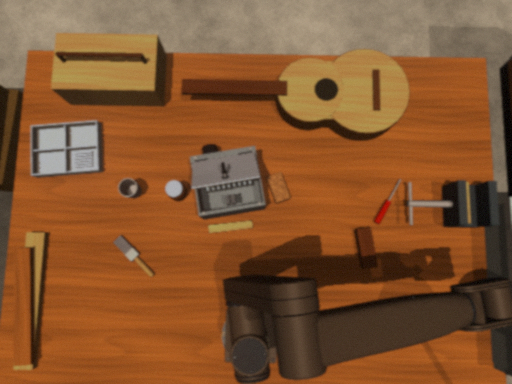

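View pics/wrist0.png

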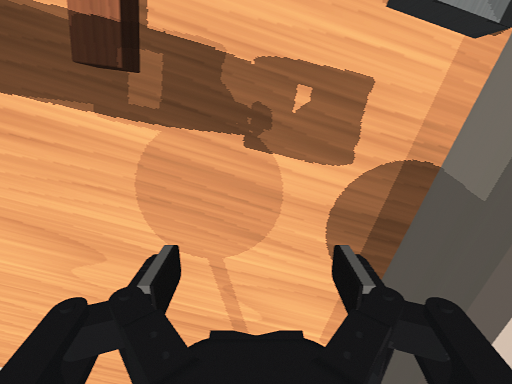

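```bash
cat > h.py <<'E'
import numpy as np,cv2
from plant import ctrl, vision
def cloud(c):
    K,T=c["K"],np.array(c["world_to_cam"]);z=c["range_z"].astype(float)
    v,u=np.mgrid[:z.shape[0],:z.shape[1]]
    P=np.stack([(u-K[0,2])*z/K[0,0],-(v-K[1,2])*z/K[1,1],-z],-1)
    return (P-T[:3,3])@T[:3,:3], z>0
def save(c,name,roi=None,s=1):
    im=c["img"][:,:,::-1]
    if roi: u0,u1,v0,v1=roi; im=im[v0:v1,u0:u1]
    cv2.imwrite(f"pics/{name}.png",cv2.resize(im,None,fx=s,fy=s,interpolation=cv2.INTER_NEAREST))
def st():
    s=ctrl.get_state(); print('t',round(s['time'],2),'p',np.round(s['eef_pos'],4),'q',np.round(s['tcp_rot'],4),'F',np.round(s['contact_force'],2),'M',np.round(s['wrist_torque'],3),'op',round(s['opening'],3),'j',np.round(s['qpos'],3)); return s
E
python3 - <<'E'
from h import *
for n,roi in (("top",(180,300,140,230)),("scene",(230,370,140,270))):
    c=vision.read_camera(n);P,ok=cloud(c);save(c,n+"1",roi,5)
    np.savez(n+".npz",P=P,img=c["img"],ok=ok,K=c["K"],T=c["world_to_cam"])
    for v in range(roi[2],roi[3],8):
        print(v,[tuple((P[v,u]*1000).round().astype(int)) for u in range(roi[0],roi[1],12)] if n=="top" else '')
E
```

```text
140 [(np.int64(748), np.int64(297), np.int64(1)), (np.int64(751), np.int64(250), np.int64(-7)), (np.int64(751), np.int64(202), np.int64(-3)), (np.int64(750), np.int64(153), np.int64(3)), (np.int64(752), np.int64(105), np.int64(-1)), (np.int64(751), np.int64(56), np.int64(4)), (np.int64(753), np.int64(8), np.int64(0)), (np.int64(754), np.int64(-40), np.int64(1)), (np.int64(753), np.int64(-88), np.int64(4)), (np.int64(758), np.int64(-137), np.int64(-8))]
148 [(np.int64(716), np.int64(296), np.int64(-1)), (np.int64(715), np.int64(247), np.int64(3)), (np.int64(694), np.int64(188), np.int64(86)), (np.int64(699), np.int64(144), np.int64(72)), (np.int64(719), np.int64(104), np.int64(-1)), (np.int64(679), np.int64(49), np.int64(150)), (np.int64(682), np.int64(6), np.int64(141)), (np.int64(722), np.int64(-40), np.int64(-5)), (np.int64(723), np.int64(-88), np.int64(-5)), (np.int64(722), np.int64(-136), np.int64(3))]
156 [(np.int64(682), np.int64(294), np.int64(2)), (np.int64(648), np.int64(222), np.int64(146)), (np.int64(647), np.int64(178), np.int64(151)), (np.int64(650), np.int64(136), np.in
[... 3825 characters left out ...]
), np.int64(1)), (np.int64(432), np.int64(-44), np.int64(-4)), (np.int64(433), np.int64(-91), np.int64(3)), (np.int64(434), np.int64(-138), np.int64(-4))]
228 [(np.int64(396), np.int64(283), np.int64(-1)), (np.int64(397), np.int64(237), np.int64(-7)), (np.int64(397), np.int64(189), np.int64(2)), (np.int64(397), np.int64(141), np.int64(14)), (np.int64(398), np.int64(95), np.int64(13)), (np.int64(399), np.int64(49), np.int64(12)), (np.int64(400), np.int64(2), np.int64(-4)), (np.int64(401), np.int64(-45), np.int64(-6)), (np.int64(402), np.int64(-91), np.int64(-1)), (np.int64(302), np.int64(-15), np.int64(1558))]
140 
148 
156 
164 
172 
180 
188 
196 
204 
212 
220 
228 
236 
244 
252 
260 
268
```

View pics/top1.png

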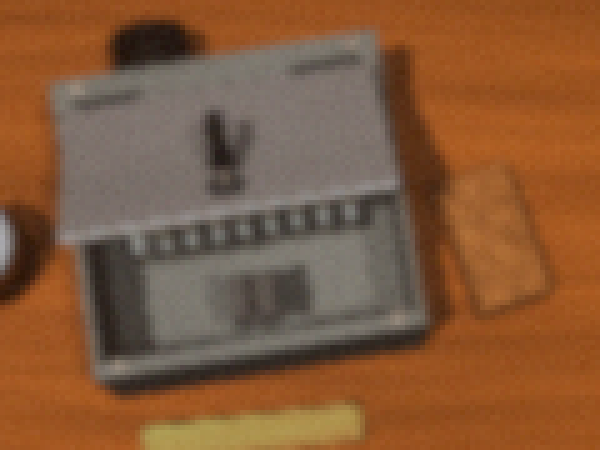

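View pics/scene1.png

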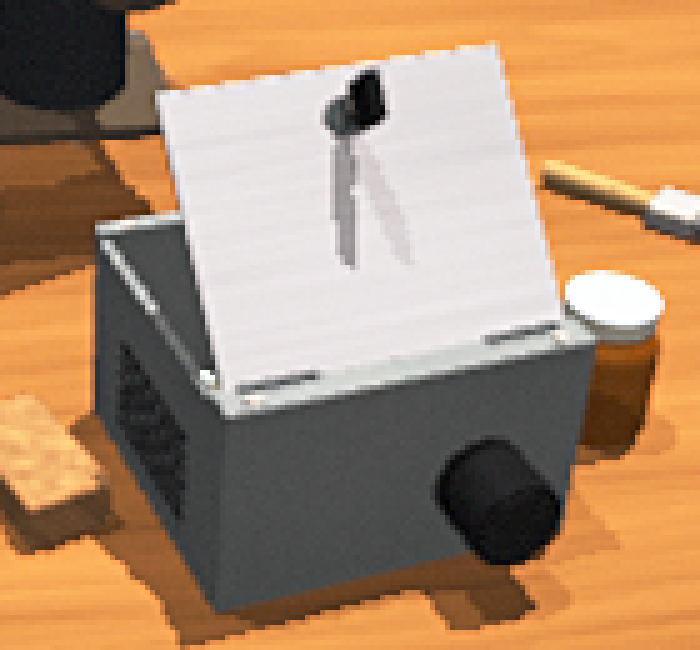

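```bash
python3 - <<'E'
from h import *
def ray(T,K,u,v,z):
    R,t=T[:3,:3],T[:3,3];C=-R.T@t
    d=R.T@np.array([(u-K[0,2])/K[0,0],-(v-K[1,2])/K[1,1],-1]);return C+d*(z-C[2])/d[2]
D={n:np.load(n+".npz") for n in("top","scene")}
A=D["top"];f=lambda a,b:(180+(a-2)/5,140+(b-2)/5)
for nm,p in dict(fl=(97,362),fr=(426,328),bl=(52,86),br=(377,33)).items(): print("top",nm,ray(A["T"],A["K"],*f(*p),.146).round(4))
S=D["scene"];g=lambda a,b:(230+(a-2)/5,140+(b-2)/5)
for nm,p in dict(fr=(97,228),br=(228,412),bl=(594,344)).items(): print("scene",nm,ray(S["T"],S["K"],*g(*p),.146).round(4))
print("scene br bottom",ray(S["T"],S["K"],*g(218,610),0).round(4))
for n,d in D.items():
    P,im=d["P"],d["img"].astype(int)
    m=(P[...,2]>.18)&(P[...,2]<.32)&(P[...,0]>.42)&(P[...,0]<.72)&(abs(P[...,1]-.1)<.18)&d["ok"]
    br=im.sum(-1); Q=P[m&(br>250)]
    for _ in range(4):
        c=Q.mean(0);nrm=np.linalg.svd(Q-c,full_matrices=False)[2][2];nrm*=np.sign(nrm[2]);r=(Q-c)@nrm;Q=Q[abs(r)<.008]
    print(n,len(Q),c.round(4),nrm.round(4),"yaw",np.arctan2(nrm[1],nrm[0]),"tilt",np.arccos(nrm[2]),r.std())
    W=P[m]; h=(W-c)@nrm; k=(h>.012)&(h<.06); print(" stud pts",k.sum(),W[k].mean(0).round(4),h[k].min(),h[k].max(), 'med',np.median(W[k],0))
E
```

```text
top fl [0.4447 0.1897 0.146 ]
top fr [ 0.4727 -0.0435  0.146 ]
top bl [0.6447 0.2293 0.146 ]
top br [ 0.6878 -0.0051  0.146 ]
scene fr [ 0.4814 -0.0438  0.146 ]
scene br [ 0.6885 -0.002   0.146 ]
scene bl [0.6517 0.2287 0.146 ]
scene br bottom [ 0.6904 -0.0008  0.    ]
top 1266 [0.5694 0.0977 0.2354] [0.7311 0.1378 0.6682] yaw 0.18623439440095704 tilt 0.8389833355278298 0.0015618418215872273
 stud pts 52 [0.5731 0.0974 0.2853] 0.014459104646559487 0.05247539993166822 med [0.5708042  0.097065   0.28739968]
scene 2952 [0.5777 0.0905 0.228 ] [0.7329 0.1399 0.6658] yaw 0.1885693921901765 tilt 0.842185378773807 0.001975133968456414
 stud pts 82 [0.5825 0.0933 0.2824] 0.019852209589435798 0.05289881541697007 med [0.58274343 0.09236118 0.28268547]
```

```bash
python3 - <<'E'
from h import *
from scipy.spatial.transform import Rotation as R
s=st(); M=R.from_quat(s['tcp_rot']).as_matrix(); print(M.round(4)); print("yaw tool y",np.arctan2(M[1,1],M[0,1]))
E
```

```text
t 0.25 p [ 0.1909 -0.6471  0.2306] q [ 0.6999  0.1015 -0.6998  0.1006] F [ 0.57  0.34 -0.3 ] M [-0.019  0.04  -0.025] op 1.001 j [-1.434  0.287  1.577  0.     1.279 -0.15 ]
[[-1.000e-04  2.829e-01 -9.592e-01]
 [ 1.200e-03 -9.592e-01 -2.829e-01]
 [-1.000e+00 -1.200e-03 -2.000e-04]]
yaw tool y -1.284001154115084
```

{"name": "play_rows", "arguments": {"claw": [255, 255, 255, 255, 255, 255, 255, 255, 255, 255, 255, 255, 255, 255, 255], "travel": [[-0.05, 0, 0], [-0.1, 0, 0], [-0.15, 0, 0], [-0.15, -0.03, -0.03], [-0.15, -0.06, -0.06], [-0.15, -0.09, -0.09], [-0.15, -0.12, -0.12], [-0.15, -0.15, -0.15], [-0.15, -0.18, -0.18], [-0.15, -0.2, -0.2], [-0.15, -0.23, -0.23], [-0.15, -0.25, -0.26], [-0.15, -0.27, -0.28], [-0.15, -0.274, -0.287], [-0.15, -0.274, -0.287]], "dr": [[0, 0, 0], [0, 0, 0], [-0.1, 0, 0], [-0.22, 0, 0], [-0.34, 0, 0], [-0.46, 0, 0], [-0.58, 0, 0], [-0.7, 0, 0], [-0.82, 0, 0], [-0.94, 0, 0], [-1.06, 0, 0], [-1.18, 0, 0], [-1.3, 0, 0], [-1.42, 0, 0], [-1.52, 0, 0]]}}

```text
time: 1.75
eef_pos: [0.3895, -0.3018, 0.3812]
tcp_rot: [0.436, 0.557, -0.435, 0.557]
contact_force: [-0.2, -0.6, -0.3]
opening: -0.003
```

```bash
cat >> h.py <<'E'
from scipy.spatial.transform import Rotation as Rn
YAW=.185; H=np.array([.6466,.108,.140]); X=np.array([np.cos(YAW),np.sin(YAW),0]); Y=np.array([-np.sin(YAW),np.cos(YAW),0]); Zu=np.array([0,0,1.])
def rel(target,psi=YAW+np.pi/2):
    s=st(); R0=Rn.from_quat(s['tcp_rot']); 
    x=-Zu; y=np.array([np.cos(psi),np.sin(psi),0]); Rt=Rn.from_matrix(np.stack([x,y,np.cross(x,y)],1))
    return R0.as_matrix().T@(np.array(target)-s['eef_pos']), (R0.inv()*Rt).as_rotvec()
E
python3 - <<'E'
from h import *
t=H-.071*X-.055*Y; t[2]=.38
print(t,*[a.round(4) for a in rel(t)])
E
```

```text
t 1.75 p [ 0.3895 -0.3018  0.3812] q [ 0.436   0.5571 -0.4353  0.5568] F [-0.16 -0.55 -0.32] M [ 0.006  0.008 -0.002] op -0.003 j [-8.660e-01 -2.020e-01  1.813e+00  1.000e-03  1.531e+00 -1.109e+00]
[0.58692859 0.0408783  0.38      ] [ 0.0016  0.2742 -0.2851] [-1.5126e+00 -3.0000e-04 -1.1000e-03]
```

{"name": "play_rows", "arguments": {"claw": [255, 255, 255, 255, 255, 255, 255, 255, 255, 255, 255, 255, 255], "travel": [[0, 0.02, -0.02], [0, 0.04, -0.045], [0, 0.07, -0.07], [0, 0.1, -0.1], [0, 0.13, -0.13], [0, 0.16, -0.16], [0, 0.18, -0.19], [0, 0.21, -0.22], [0, 0.24, -0.25], [0, 0.26, -0.27], [0, 0.274, -0.285], [0, 0.274, -0.285], [0, 0.274, -0.285]], "dr": [[-0.1, 0, 0], [-0.22, 0, 0], [-0.35, 0, 0], [-0.48, 0, 0], [-0.61, 0, 0], [-0.74, 0, 0], [-0.87, 0, 0], [-1.0, 0, 0], [-1.13, 0, 0], [-1.26, 0, 0], [-1.39, 0, 0], [-1.513, 0, 0], [-1.513, 0, 0]]}}

```text
time: 3.05
eef_pos: [0.5869, 0.0415, 0.3812]
tcp_rot: [-0.066, 0.704, 0.066, 0.704]
contact_force: [-0.4, -0.3, -0.9]
opening: 0.001
```

```bash
python3 - <<'E'
from h import *
for th in (1.0,.84,.6,.4,.2,0):
    D=.161*np.cos(th)-.006*np.sin(th)-.011
    t=H-D*X-.055*Y; t[2]=.140+.161*np.sin(th)+.006*np.cos(th)
    print(th,*[a.round(4) for a in rel(t)])
c=vision.read_camera("wrist");save(c,"w2");c=vision.read_camera("scene");save(c,"s2",(200,400,60,270),3)
E
```

```text
t 3.05 p [0.5869 0.0415 0.3812] q [-0.0655  0.7042  0.0662  0.7039] F [-0.42 -0.27 -0.92] M [-0.009 -0.011 -0.071] op 0.001 j [-1.020e-01  2.100e-02  1.606e+00  1.000e-03  1.515e+00 -1.860e+00]
1.0 [ 0.1024 -0.0007  0.    ] [ 0.0016 -0.0003 -0.001 ]
t 3.05 p [0.5869 0.0415 0.3812] q [-0.0655  0.7042  0.0662  0.7039] F [-0.42 -0.27 -0.92] M [-0.009 -0.011 -0.071] op 0.001 j [-1.020e-01  2.100e-02  1.606e+00  1.000e-03  1.515e+00 -1.860e+00]
0.84 [ 0.1173 -0.0007 -0.021 ] [ 0.0016 -0.0003 -0.001 ]
t 3.05 p [0.5869 0.0415 0.3812] q [-0.0655  0.7042  0.0662  0.7039] F [-0.42 -0.27 -0.92] M [-0.009 -0.011 -0.071] op 0.001 j [-1.020e-01  2.100e-02  1.606e+00  1.000e-03  1.515e+00 -1.860e+00]
0.6 [ 0.1453 -0.0007 -0.0475] [ 0.0016 -0.0003 -0.001 ]
t 3.05 p [0.5869 0.0415 0.3812] q [-0.0655  0.7042  0.0662  0.7039] F [-0.42 -0.27 -0.92] M [-0.009 -0.011 -0.071] op 0.001 j [-1.020e-01  2.100e-02  1.606e+00  1.000e-03  1.515e+00 -1.860e+00]
0.4 [ 0.1729 -0.0007 -0.064 ] [ 0.0016 -0.0003 -0.001 ]
t 3.05 p [0.5869 0.0415 0.3812] q [-0.0655  0.7042  0.0662  0.7039] F [-0.42 -0.27 -0.92] M [-0.009 -0.011 -0.071] op 0.001 j [-1.020e-01  2.100e-02  1.606e+00  1.000e-03  1.515e+00 -1.860e+00]
0.2 [ 0.2033 -0.0007 -0.0746] [ 0.0016 -0.0003 -0.001 ]
t 3.05 p [0.5869 0.0415 0.3812] q [-0.0655  0.7042  0.0662  0.7039] F [-0.42 -0.27 -0.92] M [-0.009 -0.011 -0.071] op 0.001 j [-1.020e-01  2.100e-02  1.606e+00  1.000e-03  1.515e+00 -1.860e+00]
0 [ 0.2352 -0.0007 -0.079 ] [ 0.0016 -0.0003 -0.001 ]
```

View pics/s2.png

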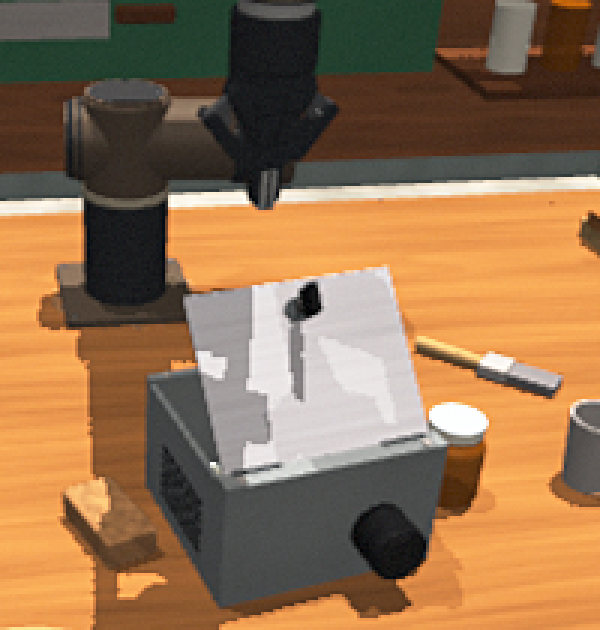

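View pics/w2.png

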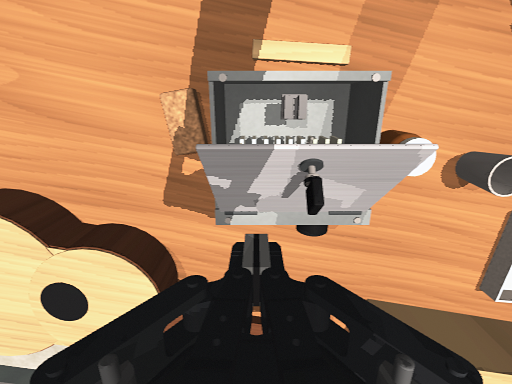

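{"name": "play_rows", "arguments": {"claw": [255, 255, 255, 255, 255, 255, 255, 255, 255, 255, 255, 255, 255, 255, 255, 255], "travel": [[0.02, -0.015, 0], [0.05, -0.031, 0], [0.08, -0.031, 0], [0.095, -0.031, 0], [0.102, -0.031, 0], [0.106, -0.031, -0.006], [0.11, -0.031, -0.011], [0.114, -0.031, -0.016], [0.117, -0.031, -0.021], [0.121, -0.031, -0.025], [0.125, -0.031, -0.03], [0.129, -0.031, -0.034], [0.133, -0.031, -0.038], [0.137, -0.031, -0.041], [0.141, -0.031, -0.044], [0.145, -0.031, -0.0475]], "dr": [[0, 0, 0], [0, 0, 0], [0, 0, 0], [0, 0, 0], [0, 0, 0], [0, 0, 0], [0, 0, 0], [0, 0, 0], [0, 0, 0], [0, 0, 0], [0, 0, 0], [0, 0, 0], [0, 0, 0], [0, 0, 0], [0, 0, 0], [0, 0, 0]]}}

```text
time: 4.75
eef_pos: [0.5455, 0.0016, 0.2359]
tcp_rot: [-0.064, 0.704, 0.065, 0.704]
contact_force: [0.6, -0.3, 0.0]
opening: 0.0
```

```bash
python3 - <<'E'
from h import *
for th in (.4,.2,0):
    D=.161*np.cos(th)-.006*np.sin(th)-.011
    t=H-D*X-.086*Y; t[2]=.140+.161*np.sin(th)+.006*np.cos(th)
    print(th,*[a.round(4) for a in rel(t)])
c=vision.read_camera("scene");save(c,"s3",(200,400,60,270),3)
E
```

```text
t 4.75 p [0.5455 0.0016 0.2359] q [-0.0642  0.704   0.0648  0.7043] F [ 0.59 -0.29  0.02] M [-0.049 -0.096 -0.015] op 0.0 j [-1.840e-01 -4.000e-03  1.891e+00  1.000e-03  1.254e+00 -1.937e+00]
0.4 [ 0.0277 -0.0001 -0.016 ] [-0.0024  0.0004 -0.0008]
t 4.75 p [0.5455 0.0016 0.2359] q [-0.0642  0.704   0.0648  0.7043] F [ 0.59 -0.29  0.02] M [-0.049 -0.096 -0.015] op 0.0 j [-1.840e-01 -4.000e-03  1.891e+00  1.000e-03  1.254e+00 -1.937e+00]
0.2 [ 0.0581 -0.0001 -0.0266] [-0.0024  0.0004 -0.0008]
t 4.75 p [0.5455 0.0016 0.2359] q [-0.0642  0.704   0.0648  0.7043] F [ 0.59 -0.29  0.02] M [-0.049 -0.096 -0.015] op 0.0 j [-1.840e-01 -4.000e-03  1.891e+00  1.000e-03  1.254e+00 -1.937e+00]
0 [ 0.0899 -0.0001 -0.031 ] [-0.0024  0.0004 -0.0008]
```

View pics/s3.png

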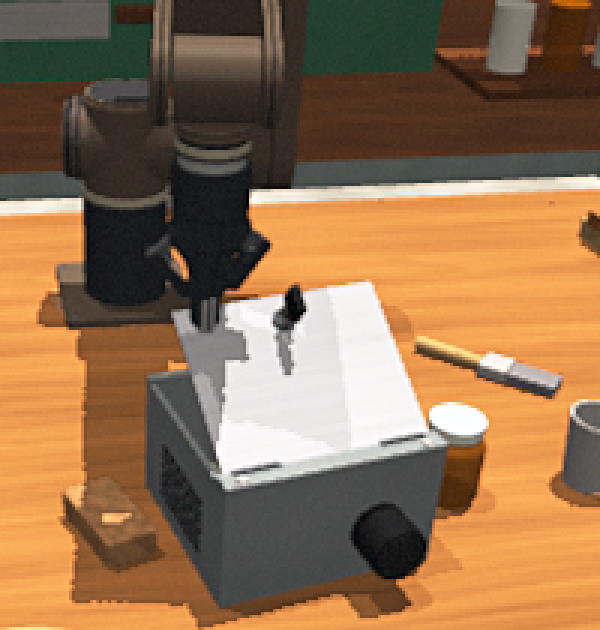

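{"name": "play_rows", "arguments": {"claw": [255, 255, 255, 255, 255, 255, 255, 255, 255, 255, 255, 255, 255, 255, 255, 255, 255, 255], "travel": [[0.004, 0, -0.0025], [0.008, 0, -0.005], [0.013, 0, -0.008], [0.018, 0, -0.011], [0.023, 0, -0.0135], [0.028, 0, -0.016], [0.033, 0, -0.018], [0.038, 0, -0.02], [0.043, 0, -0.022], [0.048, 0, -0.024], [0.053, 0, -0.0255], [0.058, 0, -0.0266], [0.062, 0, -0.0275], [0.066, 0, -0.0285], [0.07, 0, -0.029], [0.074, 0, -0.0296], [0.077, 0, -0.03], [0.08, 0, -0.0305]], "dr": [[0, 0, 0], [0, 0, 0], [0, 0, 0], [0, 0, 0], [0, 0, 0], [0, 0, 0], [0, 0, 0], [0, 0, 0], [0, 0, 0], [0, 0, 0], [0, 0, 0], [0, 0, 0], [0, 0, 0], [0, 0, 0], [0, 0, 0], [0, 0, 0], [0, 0, 0], [0, 0, 0]]}}

```text
time: 6.6
eef_pos: [0.5146, -0.0039, 0.1548]
tcp_rot: [-0.064, 0.705, 0.065, 0.704]
contact_force: [0.6, -1.0, 1.3]
opening: -0.001
```

```bash
python3 - <<'E'
from h import *
st()
c=vision.read_camera("scene");save(c,"s4",(200,400,60,270),3)
E
```

```text
t 6.6 p [ 0.5146 -0.0039  0.1548] q [-0.0641  0.7046  0.0649  0.7038] F [ 0.62 -0.99  1.33] M [-0.025 -0.201 -0.001] op -0.001 j [-2.050e-01  1.100e-02  2.033e+00  1.000e-03  1.099e+00 -1.959e+00]
```

View pics/s4.png

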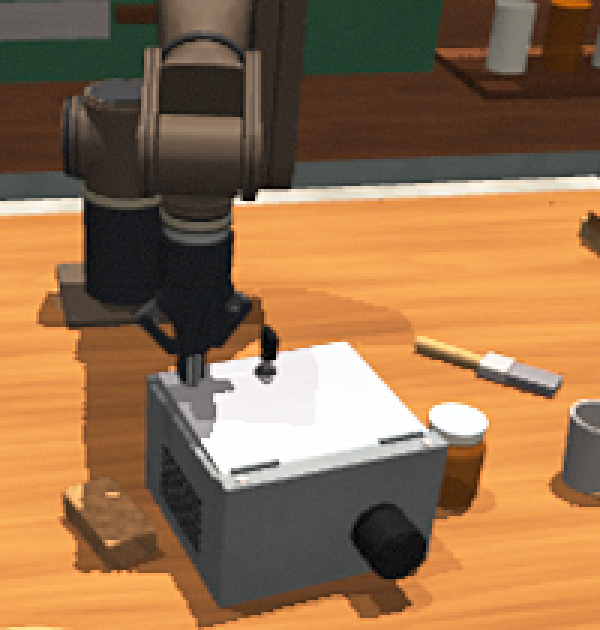

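Nearly shut; go down in 1 mm steps until force rises.

{"name": "play_rows", "arguments": {"claw": [255, 255, 255, 255, 255, 255], "travel": [[0.002, 0, 0], [0.004, 0, 0], [0.005, 0, 0], [0.006, 0, 0], [0.007, 0, 0], [0.007, 0, 0]], "dr": [[0, 0, 0], [0, 0, 0], [0, 0, 0], [0, 0, 0], [0, 0, 0], [0, 0, 0]]}}

```text
time: 7.25
eef_pos: [0.514, -0.0037, 0.1469]
tcp_rot: [-0.064, 0.705, 0.065, 0.703]
contact_force: [0.4, -0.1, -0.4]
opening: 0.005
```

{"name": "play_rows", "arguments": {"claw": [255, 255, 255, 255], "travel": [[0.001, 0, 0], [0.0015, 0, 0], [0.002, 0, 0], [0.002, 0, 0]], "dr": [[0, 0, 0], [0, 0, 0], [0, 0, 0], [0, 0, 0]]}}

```text
time: 7.65
eef_pos: [0.5141, -0.0037, 0.146]
tcp_rot: [-0.064, 0.705, 0.065, 0.703]
contact_force: [-2.4, 0.2, 6.4]
opening: 0.001
```

{"name": "play_rows", "arguments": {"claw": [255, 255, 255, 255], "travel": [[0.0007, 0, 0], [0.0013, 0, 0], [0.0018, 0, 0], [0.0018, 0, 0]], "dr": [[0, 0, 0], [0, 0, 0], [0, 0, 0], [0, 0, 0]]}}

```text
time: 8.05
eef_pos: [0.5142, -0.0037, 0.1459]
tcp_rot: [-0.064, 0.705, 0.065, 0.703]
contact_force: [-5.3, 0.0, 10.6]
opening: -0.001
```

{"name": "play_rows", "arguments": {"claw": [255, 255, 255, 200, 100, 50, 0, 0, 0, 0], "travel": [[-0.01, 0, 0], [-0.04, 0, 0], [-0.08, 0, 0], [-0.11, 0, 0], [-0.12, 0.02, 0], [-0.12, 0.045, 0], [-0.12, 0.07, 0], [-0.12, 0.086, 0], [-0.12, 0.086, 0], [-0.12, 0.086, 0]], "dr": [[0, 0, 0], [0, 0, 0], [0, 0, 0], [0, 0, 0], [0, 0, 0], [0, 0, 0], [0, 0, 0], [0, 0, 0], [0, 0, 0], [0, 0, 0]]}}

```text
time: 9.05
eef_pos: [0.4991, 0.0806, 0.266]
tcp_rot: [-0.064, 0.705, 0.065, 0.703]
contact_force: [0.4, 0.6, -0.3]
opening: 1.002
```

```bash
python3 - <<'E'
from h import *
st()
for n,roi,sc in (("wrist",None,1.5),("top",(180,300,140,230),5),("scene",(230,370,140,270),5)):
    c=vision.read_camera(n);P,ok=cloud(c);save(c,n+"5",roi,sc)
    np.savez(n+".npz",P=P,img=c["img"],ok=ok,K=c["K"],T=c["world_to_cam"])
E
```

```text
t 9.05 p [0.4991 0.0806 0.266 ] q [-0.0644  0.7053  0.0653  0.703 ] F [ 0.4   0.57 -0.34] M [-0.03  -0.002 -0.046] op 1.002 j [-4.100e-02 -1.190e-01  1.946e+00  1.000e-03  1.318e+00 -1.796e+00]
```

View pics/wrist5.png

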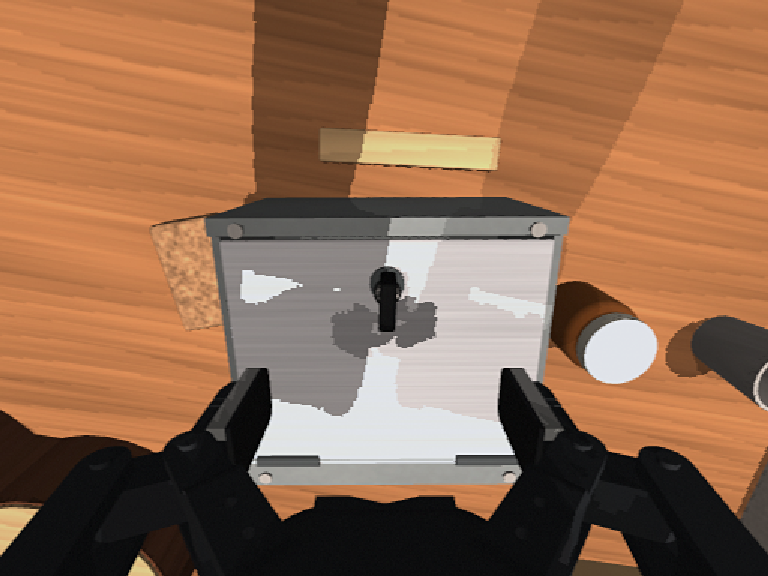

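View pics/scene5.png

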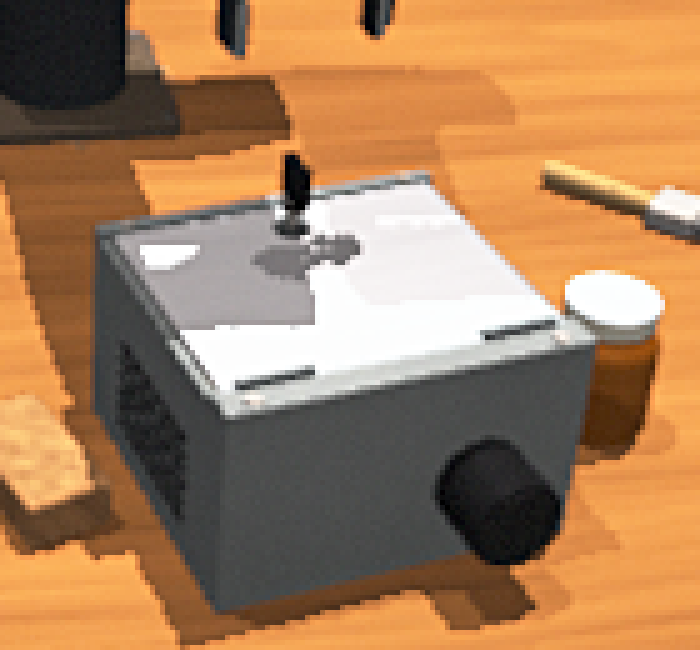

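View pics/top5.png

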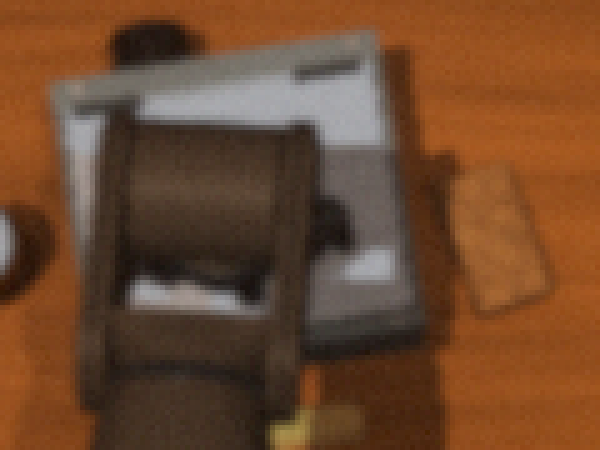

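```bash
python3 - <<'E'
from h import *
for n in ("wrist","scene"):
    d=np.load(n+".npz");P=d["P"];im=d["img"].astype(int)
    l=(abs(P[...,2]-.146)<.012)&d["ok"]&(abs((P-H)@Y)<.11)&((P-H)@X<-.02)&((P-H)@X>-.17)&(im.sum(-1)>250);Q=P[l];A=np.c_[Q[:,:2]-H[:2],np.ones(len(Q))];k,*_=np.linalg.lstsq(A,Q[:,2],rcond=None)
    print(n,len(Q),"lid slope along X",(k[:2]@X[:2]).round(4),"z at hinge",k[2].round(4),"z stud",(k[2]-.15*k[:2]@X[:2]).round(4))
    m=(P[...,2]>.172)&(P[...,2]<.21)&(abs((P-H)@X+.15)<.04)&(abs((P-H)@Y)<.03)&d["ok"]
    q=P[m];a=(q-H)@X;b=(q-H)@Y
    print(len(q),"X",np.percentile(a,[1,5,50,95,99]).round(4),"Y",np.percentile(b,[1,5,50,95,99]).round(4),"z",np.percentile(q[:,2],[1,50,99]).round(4))
    t=q[:,2]>.190; print("top",t.sum(),a[t].min(),a[t].max(),b[t].min(),b[t].max(), np.polyfit(a,b,1))
E
```

```text
wrist 22224 lid slope along X -0.0008 z at hinge 0.1453 z stud 0.1455
442 X [-0.1656 -0.1654 -0.1543 -0.1382 -0.1363] Y [-0.0032 -0.0032  0.0012  0.0062  0.0063] z [0.1745 0.195  0.1965]
top 383 -0.16565264099440566 -0.13592331144045466 -0.003271963966939668 0.006337347010309471 [-0.03367334 -0.00365867]
scene 1773 lid slope along X -0.0003 z at hinge 0.1466 z stud 0.1467
55 X [-0.1653 -0.1615 -0.1426 -0.1342 -0.1332] Y [-0.0065 -0.0062 -0.0032  0.0036  0.0045] z [0.1725 0.1887 0.1974]
top 26 -0.1665368134864346 -0.1333701654536779 -0.006501717230408735 0.00474496122108721 [0.04757798 0.0045273 ]
```

{"name": "play_rows", "arguments": {"claw": [60, 100, 100, 100, 100, 100, 100, 100, 100, 140, 180, 200, 215, 230, 255, 255, 255, 255], "travel": [[0.01, 0, 0], [0.03, 0, 0], [0.05, 0, 0], [0.065, 0, 0], [0.08, 0, 0], [0.09, 0, 0], [0.097, 0, 0], [0.097, 0, 0], [0.097, 0, 0], [0.097, 0, 0], [0.097, 0, 0], [0.097, 0, 0], [0.097, 0, 0], [0.097, 0, 0], [0.097, 0, 0], [0.097, 0, 0], [0.097, 0, 0], [0.097, 0, 0]], "dr": [[0, 0, 0], [0, 0, 0], [0, 0, 0], [0, 0, 0], [0, 0, 0], [0, 0, 0], [0, 0, 0], [0, 0, 0], [0, 0, 0], [0, 0, 0], [0, 0, 0], [0, 0, 0], [0, 0, 0], [0, 0, 0], [0, 0, 0], [0, 0, 0], [0, 0, 0], [0, 0, 0]], "force": 50}}

```text
time: 11.0
eef_pos: [0.4986, 0.0818, 0.1694]
tcp_rot: [-0.062, 0.705, 0.066, 0.703]
contact_force: [-1.4, 6.5, 1.4]
opening: 0.105
```

```bash
python3 - <<'E'
from h import *
st()
c=vision.read_camera("wrist");save(c,"w6",None,1.5)
c=vision.read_camera("scene");save(c,"s6",(200,400,60,270),3)
E
```

```text
t 11.0 p [0.4986 0.0818 0.1694] q [-0.0621  0.7054  0.066   0.703 ] F [-1.4   6.47  1.37] M [0.913 0.194 0.013] op 0.105 j [-0.041 -0.028  2.042  0.006  1.131 -1.796]
```

View pics/w6.png

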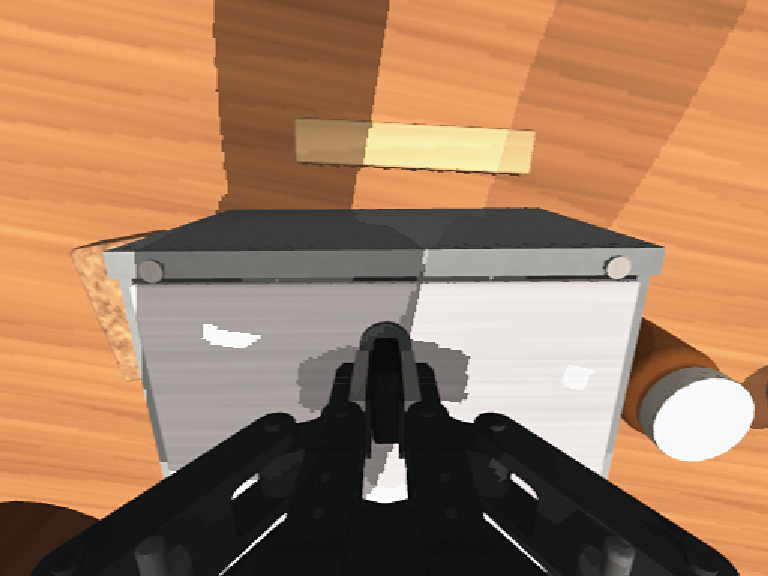

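View pics/s6.png

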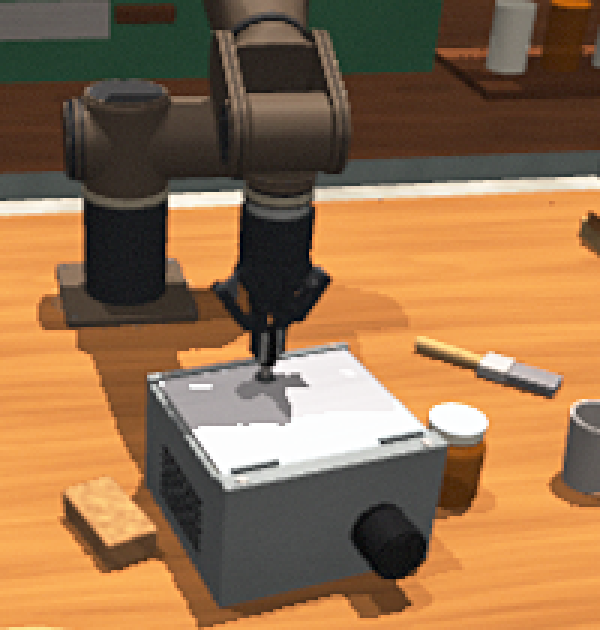

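{"name": "play_rows", "arguments": {"claw": [255, 255, 255, 255], "travel": [[0, 0.0005, 0], [0, 0.0005, 0], [0, 0.0005, 0], [0, 0.0005, 0]], "dr": [[0, 0, 0], [0, 0, 0], [0, 0, 0], [0, 0, 0]]}}

```text
time: 11.5
eef_pos: [0.4986, 0.0821, 0.1696]
tcp_rot: [-0.062, 0.705, 0.066, 0.703]
contact_force: [-1.3, -0.5, 1.6]
opening: 0.107
```

```bash
python3 - <<'E'
from h import *
s=st(); M=Rn.from_quat(s['tcp_rot']).as_matrix(); print(M.round(4),"F tool",(M.T@s['contact_force']).round(2))
E
```

```text
t 11.5 p [0.4986 0.0821 0.1696] q [-0.0623  0.7054  0.0659  0.703 ] F [-1.29 -0.53  1.59] M [-0.237  0.053  0.013] op 0.107 j [-0.04  -0.028  2.042  0.005  1.131 -1.795]
[[-0.0038 -0.1804  0.9836]
 [ 0.0048  0.9836  0.1805]
 [-1.      0.0054 -0.0029]] F tool [-1.59 -0.28 -1.37]
```

{"name": "play_rows", "arguments": {"claw": [255, 255, 255, 255, 255], "travel": [[0.001, 0, 0], [0.002, 0, 0], [0.003, 0, 0], [0.004, 0, 0], [0.004, 0, 0]], "dr": [[0, 0, 0], [0, 0, 0], [0, 0, 0], [0, 0, 0], [0, 0, 0]]}}

```text
time: 12.0
eef_pos: [0.4986, 0.0821, 0.1656]
tcp_rot: [-0.062, 0.705, 0.066, 0.703]
contact_force: [-1.2, -0.4, 4.1]
opening: 0.106
```

{"name": "play_rows", "arguments": {"claw": [255, 255, 255], "travel": [[0.0007, 0, 0], [0.0015, 0, 0], [0.0015, 0, 0]], "dr": [[0, 0, 0], [0, 0, 0], [0, 0, 0]]}}

```text
time: 12.3
eef_pos: [0.4986, 0.0821, 0.1641]
tcp_rot: [-0.062, 0.705, 0.066, 0.703]
contact_force: [-1.7, 0.0, 3.8]
opening: 0.108
```

{"name": "play_rows", "arguments": {"claw": [255, 255, 255], "travel": [[0.0005, 0, 0], [0.001, 0, 0], [0.001, 0, 0]], "dr": [[0, 0, 0], [0, 0, 0], [0, 0, 0]]}}

```text
time: 12.6
eef_pos: [0.4987, 0.0821, 0.1632]
tcp_rot: [-0.062, 0.705, 0.066, 0.703]
contact_force: [-0.9, 0.4, 4.3]
opening: 0.106
```

{"name": "play_rows", "arguments": {"claw": [255, 255, 255], "travel": [[0.0005, 0, 0], [0.001, 0, 0], [0.001, 0, 0]], "dr": [[0, 0, 0], [0, 0, 0], [0, 0, 0]]}}

```text
time: 12.9
eef_pos: [0.4987, 0.082, 0.1621]
tcp_rot: [-0.062, 0.705, 0.066, 0.703]
contact_force: [-1.5, 0.1, 3.8]
opening: 0.111
```

{"name": "play_rows", "arguments": {"claw": [255, 255, 255], "travel": [[0.0005, 0, 0], [0.001, 0, 0], [0.001, 0, 0]], "dr": [[0, 0, 0], [0, 0, 0], [0, 0, 0]]}}

```text
time: 13.2
eef_pos: [0.4987, 0.0821, 0.1612]
tcp_rot: [-0.062, 0.705, 0.066, 0.703]
contact_force: [-0.7, -0.1, 5.3]
opening: 0.106
```

{"name": "play_rows", "arguments": {"claw": [255, 255, 255], "travel": [[0.0005, 0, 0], [0.001, 0, 0], [0.001, 0, 0]], "dr": [[0, 0, 0], [0, 0, 0], [0, 0, 0]]}}

```text
time: 13.5
eef_pos: [0.4987, 0.0821, 0.1603]
tcp_rot: [-0.062, 0.705, 0.066, 0.703]
contact_force: [-1.7, 0.5, 5.4]
opening: 0.107
```

```bash
python3 - <<'E'
from h import *
st()
c=vision.read_camera("wrist");save(c,"w7",None,1.5)
E
```

```text
t 13.5 p [0.4987 0.0821 0.1603] q [-0.0623  0.7053  0.0658  0.7031] F [-1.75  0.5   5.45] M [-0.153  0.383  0.038] op 0.107 j [-0.04  -0.017  2.049  0.005  1.113 -1.795]
```

View pics/w7.png

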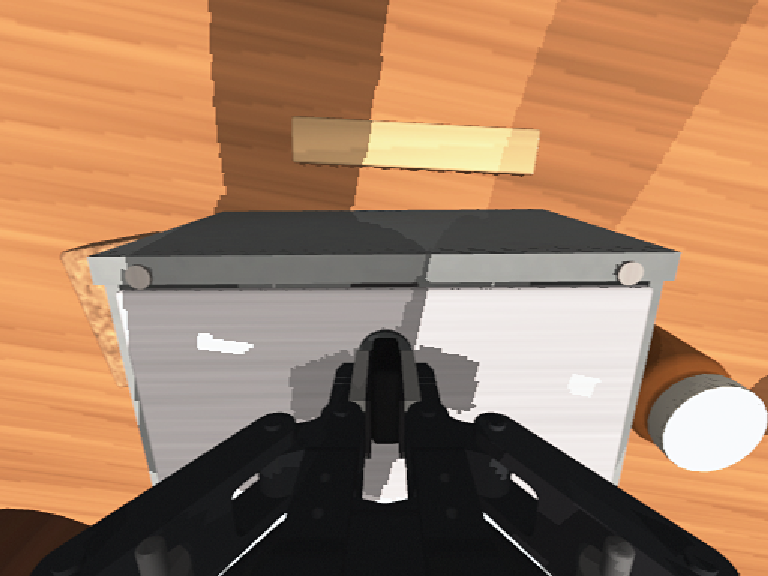

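{"name": "play_rows", "arguments": {"claw": [255, 255, 255], "travel": [[0.0005, 0, 0], [0.001, 0, 0], [0.001, 0, 0]], "dr": [[0, 0, 0], [0, 0, 0], [0, 0, 0]]}}

```text
time: 13.85
eef_pos: [0.4987, 0.0821, 0.1594]
tcp_rot: [-0.062, 0.705, 0.066, 0.703]
contact_force: [-1.6, 0.4, 5.1]
opening: 0.101
```

{"name": "play_rows", "arguments": {"claw": [255, 255, 255], "travel": [[0.0005, 0, 0], [0.001, 0, 0], [0.001, 0, 0]], "dr": [[0, 0, 0], [0, 0, 0], [0, 0, 0]]}}

```text
time: 14.15
eef_pos: [0.4987, 0.0821, 0.1587]
tcp_rot: [-0.062, 0.705, 0.066, 0.703]
contact_force: [-1.2, -0.5, 5.6]
opening: 0.107
```

{"name": "play_rows", "arguments": {"claw": [255, 255, 255], "travel": [[0.0005, 0, 0], [0.001, 0, 0], [0.001, 0, 0]], "dr": [[0, 0, 0], [0, 0, 0], [0, 0, 0]]}}

```text
time: 14.45
eef_pos: [0.4987, 0.0821, 0.1579]
tcp_rot: [-0.062, 0.705, 0.066, 0.703]
contact_force: [-2.9, -0.1, 5.8]
opening: 0.107
```

{"name": "play_rows", "arguments": {"claw": [255, 255, 255], "travel": [[0.0005, 0, 0], [0.001, 0, 0], [0.001, 0, 0]], "dr": [[0, 0, 0], [0, 0, 0], [0, 0, 0]]}}

```text
time: 14.75
eef_pos: [0.4987, 0.0821, 0.1573]
tcp_rot: [-0.062, 0.705, 0.066, 0.703]
contact_force: [-3.9, -0.2, 5.9]
opening: 0.11
```

{"name": "play_rows", "arguments": {"claw": [255, 255, 255], "travel": [[0.0005, 0, -0.0005], [0.001, 0, -0.001], [0.001, 0, -0.001]], "dr": [[0, 0, 0], [0, 0, 0], [0, 0, 0]]}}

```text
time: 15.05
eef_pos: [0.4986, 0.082, 0.1572]
tcp_rot: [-0.062, 0.705, 0.066, 0.704]
contact_force: [-2.4, 0.7, 6.0]
opening: 0.104
```

```bash
python3 - <<'E'
from h import *
st()
E
```

```text
t 15.05 p [0.4986 0.082  0.1572] q [-0.0623  0.7045  0.0658  0.7039] F [-2.44  0.68  6.05] M [-0.008  0.272 -0.001] op 0.104 j [-0.04  -0.014  2.053  0.005  1.104 -1.795]
```

{"name": "play_rows", "arguments": {"claw": [255, 255, 255, 255], "travel": [[0.0006, 0, 0], [0.0012, 0, 0], [0.0016, 0, 0], [0.0016, 0, 0]], "dr": [[0, 0, 0], [0, 0, 0], [0, 0, 0], [0, 0, 0]]}}

```text
time: 15.45
eef_pos: [0.4987, 0.0821, 0.156]
tcp_rot: [-0.062, 0.705, 0.066, 0.704]
contact_force: [-3.2, 0.4, 7.0]
opening: 0.105
```

{"name": "play_rows", "arguments": {"claw": [255, 255, 255, 255], "travel": [[0.0006, 0, 0], [0.0012, 0, 0], [0.0017, 0, 0], [0.0017, 0, 0]], "dr": [[0, 0, 0], [0, 0, 0], [0, 0, 0], [0, 0, 0]]}}

```text
time: 15.85
eef_pos: [0.4987, 0.0821, 0.1548]
tcp_rot: [-0.062, 0.705, 0.066, 0.704]
contact_force: [-2.9, 0.7, 7.1]
opening: 0.106
```

{"name": "play_rows", "arguments": {"claw": [255, 255, 255, 255], "travel": [[0.0006, 0, 0], [0.0012, 0, 0], [0.0016, 0, -0.0003], [0.0016, 0, -0.0003]], "dr": [[0, 0, 0], [0, 0, 0], [0, 0, 0], [0, 0, 0]]}}

```text
time: 16.25
eef_pos: [0.4987, 0.0821, 0.154]
tcp_rot: [-0.062, 0.704, 0.066, 0.704]
contact_force: [-2.8, 0.2, 7.7]
opening: 0.109
```

{"name": "play_rows", "arguments": {"claw": [255, 255, 255, 255], "travel": [[0.0006, 0, 0], [0.0012, 0, 0], [0.0017, 0, -0.0003], [0.0017, 0, -0.0003]], "dr": [[0, 0, 0], [0, 0, 0], [0, 0, 0], [0, 0, 0]]}}

```text
time: 16.65
eef_pos: [0.4987, 0.0821, 0.1538]
tcp_rot: [-0.062, 0.704, 0.066, 0.704]
contact_force: [-4.7, 0.7, 10.2]
opening: 0.105
```

```bash
python3 - <<'E'
from h import *
st()
c=vision.read_camera("wrist");save(c,"w8",(130,400,180,384),2.9)
E
```

```text
t 16.65 p [0.4987 0.0821 0.1538] q [-0.0624  0.7043  0.0659  0.7041] F [-4.72  0.66 10.19] M [-0.131  0.839  0.068] op 0.105 j [-0.04  -0.01   2.056  0.005  1.097 -1.795]
```

View pics/w8.png

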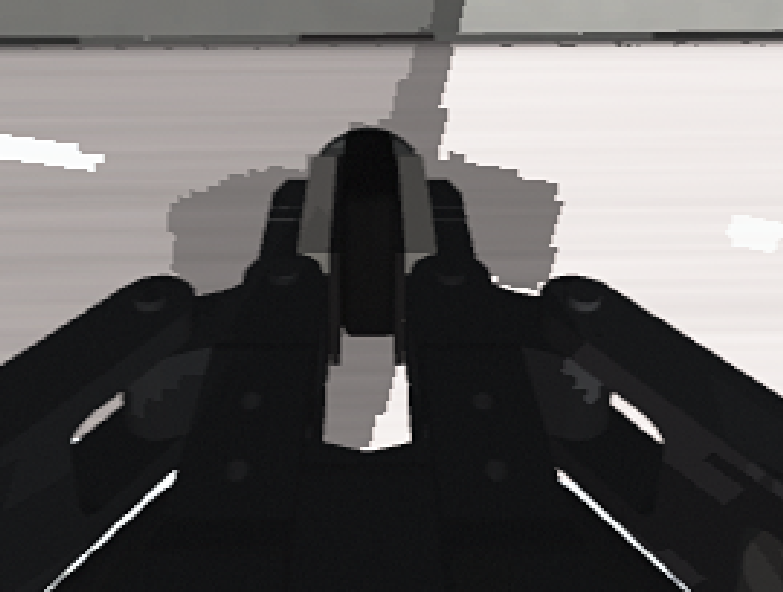

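{"name": "play_rows", "arguments": {"claw": [255, 255, 255, 255, 255, 255, 255, 255], "travel": [[0.0015, 0, -0.0005], [0.0015, 0, -0.0005], [0.0015, 0, -0.0005], [0.0015, 0, -0.0005], [0.0015, 0, -0.0005], [0.0015, 0, -0.0005], [0.0015, 0, -0.0005], [0.0015, 0, -0.0005]], "dr": [[0.05, 0, 0], [0.1, 0, 0], [0.15, 0, 0], [0.2, 0, 0], [0.25, 0, 0], [0.3, 0, 0], [0.35, 0, 0], [0.35, 0, 0]]}}

```text
time: 17.5
eef_pos: [0.4986, 0.0821, 0.1538]
tcp_rot: [0.062, 0.705, -0.058, 0.704]
contact_force: [-4.4, 0.8, 10.7]
opening: 0.106
```

```bash
python3 - <<'E'
from h import *
s=st(); M=Rn.from_quat(s['tcp_rot']).as_matrix(); print("yaw",np.arctan2(M[1,1],M[0,1])-np.pi/2,M[:,0].round(3),(M.T@s['contact_force']).round(2))
E
```

```text
t 17.5 p [0.4986 0.0821 0.1538] q [ 0.0616  0.7048 -0.0579  0.7043] F [-4.36  0.84 10.7 ] M [-0.101  0.878 -0.023] op 0.106 j [-0.04  -0.011  2.056  0.006  1.096 -1.445]
yaw -0.1691523740851153 [-0.     0.005 -1.   ] [-10.69   0.14  -4.45]
```

{"name": "play_rows", "arguments": {"claw": [255, 255, 255, 255, 255, 255, 255, 255, 255, 255, 255, 255, 255], "travel": [[0.0014, 0, -0.0005], [0.0014, 0, -0.0005], [0.0014, 0, -0.0005], [0.0014, 0, -0.0005], [0.0014, 0, -0.0005], [0.0014, 0, -0.0005], [0.0014, 0, -0.0005], [0.0014, 0, -0.0005], [0.0014, 0, -0.0005], [0.0014, 0, -0.0005], [0.0014, 0, -0.0005], [0.0014, 0, -0.0005], [0.0014, 0, -0.0005]], "dr": [[0.06, 0, 0], [0.12, 0, 0], [0.19, 0, 0], [0.26, 0, 0], [0.33, 0, 0], [0.4, 0, 0], [0.47, 0, 0], [0.54, 0, 0], [0.6, 0, 0], [0.66, 0, 0], [0.72, 0, 0], [0.75, 0, 0], [0.75, 0, 0]]}}

```text
time: 18.8
eef_pos: [0.4986, 0.0824, 0.1539]
tcp_rot: [0.316, 0.634, -0.312, 0.633]
contact_force: [-3.7, 0.6, 9.5]
opening: 0.104
```

```bash
python3 - <<'E'
from h import *
s=st(); M=Rn.from_quat(s['tcp_rot']).as_matrix(); print("yaw",np.arctan2(M[1,1],M[0,1])-np.pi/2,M[:,0].round(3),(M.T@s['contact_force']).round(2))
E
```

```text
t 18.8 p [0.4986 0.0824 0.1539] q [ 0.3157  0.6343 -0.312   0.633 ] F [-3.71  0.64  9.46] M [-0.001  0.768  0.007] op 0.104 j [-0.04  -0.011  2.057  0.006  1.095 -0.694]
yaw -0.9198128656688489 [ 0.001  0.006 -1.   ] [-9.46 -2.52 -2.8 ]
```

{"name": "play_rows", "arguments": {"claw": [255, 255, 255, 255, 255, 255, 255, 255], "travel": [[0.0014, 0, 0], [0.0014, 0, 0], [0.0014, 0, 0], [0.0014, 0, 0], [0.0014, 0, 0], [0.0014, 0, 0], [0.0014, 0, 0], [0.0014, 0, 0]], "dr": [[0.06, 0, 0], [0.12, 0, 0], [0.18, 0, 0], [0.24, 0, 0], [0.3, 0, 0], [0.36, 0, 0], [0.42, 0, 0], [0.42, 0, 0]]}}

```text
time: 19.6
eef_pos: [0.4987, 0.0825, 0.1538]
tcp_rot: [0.441, 0.555, -0.438, 0.553]
contact_force: [-4.7, 0.2, 10.4]
opening: 0.103
```

```bash
python3 - <<'E'
from h import *
s=st(); M=Rn.from_quat(s['tcp_rot']).as_matrix(); print("yaw",np.arctan2(M[1,1],M[0,1])-np.pi/2,M[:,0].round(3),(M.T@s['contact_force']).round(2))
c=vision.read_camera("wrist");save(c,"w9",None,1.5)
E
```

```text
t 19.6 p [0.4987 0.0825 0.1538] q [ 0.441   0.5553 -0.4376  0.5528] F [-4.71  0.23 10.37] M [-0.064  0.926  0.009] op 0.103 j [-0.04  -0.011  2.056  0.007  1.096 -0.273]
yaw -1.3408462741785212 [ 0.     0.006 -1.   ] [-10.37  -4.52  -1.35]
```

View pics/w9.png

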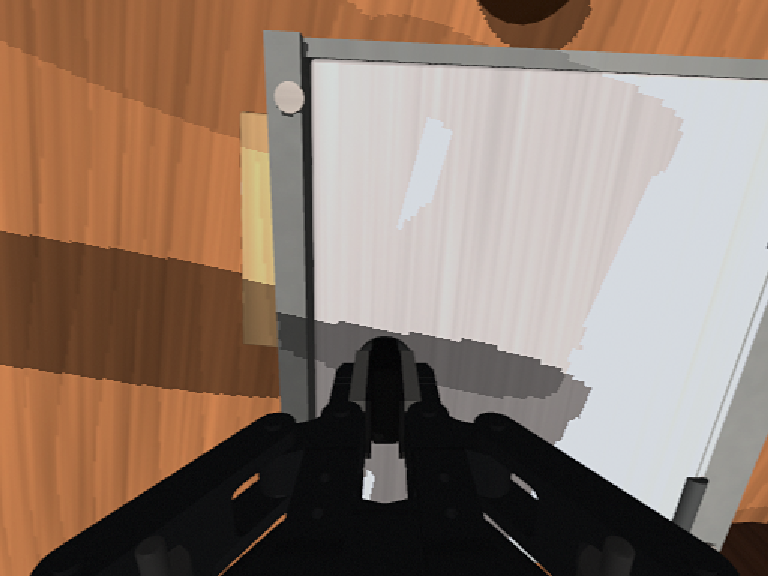

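{"name": "play_rows", "arguments": {"claw": [255, 255, 255, 255, 255, 255, 255], "travel": [[0.0005, 0, 0], [-0.0005, 0, 0], [-0.0012, 0, 0], [-0.002, 0, 0], [-0.0027, 0, 0], [-0.0035, 0, 0], [-0.0035, 0, 0]], "dr": [[0, 0, 0], [0, 0, 0], [0, 0, 0], [0, 0, 0], [0, 0, 0], [0, 0, 0], [0, 0, 0]]}}

```text
time: 20.35
eef_pos: [0.4987, 0.0825, 0.1576]
tcp_rot: [0.441, 0.556, -0.437, 0.553]
contact_force: [-2.9, 0.1, 6.7]
opening: 0.104
```

```bash
python3 - <<'E'
from h import *
s=st()
E
```

```text
t 20.35 p [0.4987 0.0825 0.1576] q [ 0.4408  0.5555 -0.4375  0.5529] F [-2.86  0.12  6.68] M [-0.105  0.55   0.01 ] op 0.104 j [-0.04  -0.015  2.053  0.007  1.104 -0.274]
```

{"name": "play_rows", "arguments": {"claw": [255, 255, 255, 255], "travel": [[0, 0, 0], [-0.0003, 0, 0], [-0.0006, 0, 0], [-0.0006, 0, 0]], "dr": [[0, 0, 0], [0, 0, 0], [0, 0, 0], [0, 0, 0]]}}

```text
time: 20.75
eef_pos: [0.4986, 0.0825, 0.1578]
tcp_rot: [0.441, 0.556, -0.437, 0.553]
contact_force: [-0.4, -0.2, 1.8]
opening: 0.108
```

{"name": "play_rows", "arguments": {"claw": [230, 200, 170, 140, 120, 120, 120, 100, 60, 0, 0, 0], "travel": [[0, 0, 0], [0, 0, 0], [0, 0, 0], [0, 0, 0], [0, 0, 0], [-0.01, 0, 0], [-0.03, 0, 0], [-0.06, 0, 0], [-0.1, 0, 0], [-0.14, 0, 0], [-0.16, 0, 0], [-0.16, 0, 0]], "dr": [[0, 0, 0], [0, 0, 0], [0, 0, 0], [0, 0, 0], [0, 0, 0], [0, 0, 0], [0, 0, 0], [0, 0, 0], [0, 0, 0], [0, 0, 0], [0, 0, 0], [0, 0, 0]]}}

```text
time: 21.95
eef_pos: [0.5004, 0.0815, 0.3232]
tcp_rot: [0.443, 0.553, -0.435, 0.556]
contact_force: [-0.2, -0.0, 0.5]
opening: 1.0
```

```bash
python3 - <<'E'
from h import *
st()
for n,roi,sc in (("wrist",None,1.5),("scene",(220,400,100,270),4)):
    c=vision.read_camera(n);save(c,n+"10",roi,sc);P,ok=cloud(c);im=c["img"].astype(int)
    l=(abs(P[...,2]-.146)<.012)&ok&(abs((P-H)@Y)<.11)&((P-H)@X<-.02)&((P-H)@X>-.17)&(im.sum(-1)>250);Q=P[l];A=np.c_[Q[:,:2]-H[:2],np.ones(len(Q))];k,*_=np.linalg.lstsq(A,Q[:,2],rcond=None)
    print(n,"slope",(k[:2]@X[:2]).round(4),"z hinge",k[2].round(4))
    m=(P[...,2]>.165)&(P[...,2]<.21)&(abs((P-H)@X+.15)<.04)&(abs((P-H)@Y)<.03)&ok
    q=P[m];a=(q-H)@X;b=(q-H)@Y
    print(len(q),"X",a.min(),a.max(),"Y",b.min(),b.max(),"z",np.percentile(q[:,2],[1,50,99]).round(4))
    t=q[:,2]>np.percentile(q[:,2],60); w=np.linalg.svd(np.c_[a,b][t]-np.c_[a,b][t].mean(0))[2][0];print("wing dir",np.arctan2(w[1],w[0]))
E
```

```text
t 21.95 p [0.5004 0.0815 0.3232] q [ 0.4428  0.5529 -0.4355  0.5555] F [-0.19 -0.05  0.54] M [-0.011 -0.025 -0.042] op 1.0 j [-0.042 -0.156  1.876  0.006  1.413 -0.274]
wrist slope -0.001 z hinge 0.1454
260 X -0.1559601483849265 -0.14570126253193189 Y -0.01261766048897947 0.017035729890482187 z [0.167  0.1836 0.1851]
wing dir -1.50329226163018
scene slope 0.0002 z hinge 0.1466
60 X -0.15409019607853716 -0.14304223599218285 Y -0.015245898208917147 0.013324150413215002 z [0.1656 0.1777 0.1861]
wing dir -1.5362568375959225
```

View pics/wrist10.png

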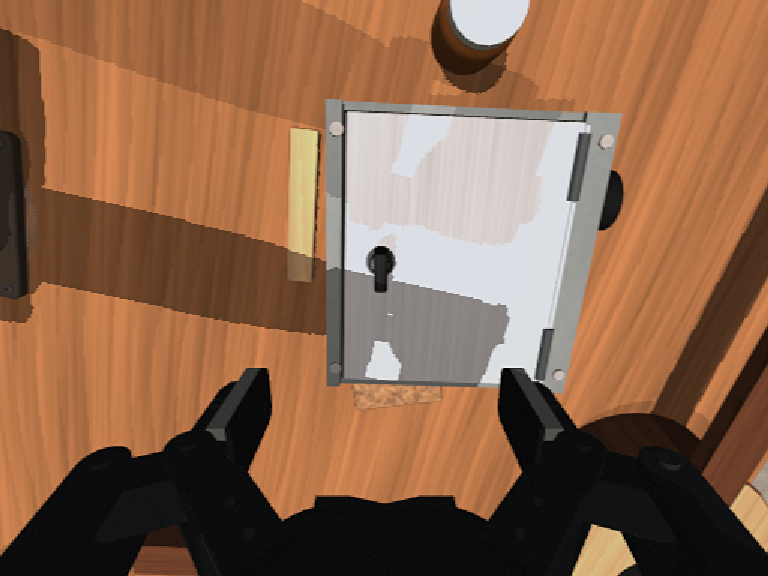

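View pics/scene10.png

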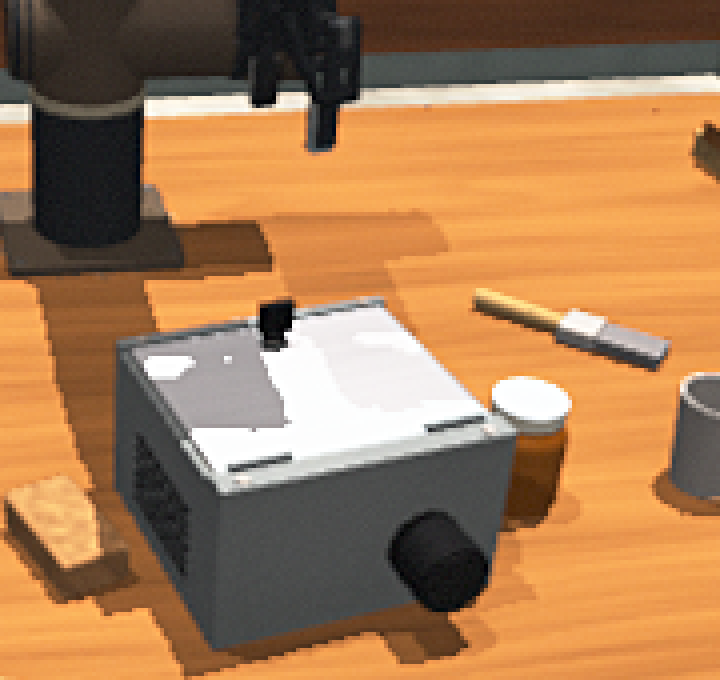

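The released wing stayed turned about 1.5 rad and about 12 mm in, and the lid is flat. I'm handing in.

```bash
python3 -c "
from plant import ctrl
print(ctrl.sign_off())"
```

```text
the job is handed in; nothing more can be done
None
```

The lid is shut and the stud is locked, and I handed the job in at about 22 s with the gripper clear of everything.

- **Closing the lid:** I pressed the lid down with the closed fingertips near its free edge, well away from the stud. I stopped when the force rose to about 11 N.
- **Finding the stop:** I gripped the wing and fed the stud in by small steps. The force rose from about 8 N to 10 N at about 15.8 mm in, which I took as the stop. The highest reading I took was 10.7 N, against the 20 N limit.
- **Turning and releasing:** I turned the stud about 1.5 rad clockwise, with almost no torque felt. On easing off, it came to rest about 12 mm in and the tool force fell to near zero before I let go.

**Last checks:** After release, both camera views show the lid flat, with a slope of 0.001 or less. The wing is still turned 1.50 rad in one view and 1.54 in the other, and it stands about 11 to 12 mm in. In the two pictures, nothing nearby on the bench looks moved.

I did not try turning the stud back to prove the lock. While gripping and pushing, sideways forces of about 3 to 6.5 N showed up because the tool was slightly off the stud's centre.

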